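# Fit the splined T-handle to a safe boltwork and draw the bolts

## Task

Pick up the loose steel T-handle and fit it upright on the toothed spindle of the grey boltwork case: press lightly and rock it until the teeth mesh, then push it fully home before turning it. Then turn it clockwise, seen from above, by about 65 degrees so that the bolts are drawn in, and let go of it; be gentle with the spindle, neither ramming nor forcing it, and leave everything else on the bench where it is.

Things in the scene. Friction and masses are not known exactly. Their poses are not given: they have to be found in the camera images.
- handle_grip (a point): Centre of the flat cross bar of the loose steel T-handle (about 0.55 kg, 76 mm tall, standing upright on its hub at the start). Bar along this frame's x: 100 mm long, 16 mm thick (y), 24 mm tall, 12 mm of it above this point. Below the bar a neck 18 mm across and 12 mm long, then a round hub 56 mm across and 40 mm tall. z points up along the hub's axis.
- handle_rim (a point): Centre of the hub's lower rim (mouth of the bore), on its axis, 64 mm below handle_grip; same axes. The bore has four straight teeth 90 degrees apart, one under the bar's +x end: tips at 15 mm radius, roots at 22 mm, 11.8 mm thick, starting 3 mm above the rim.
- lock: Grey steel boltwork case fixed flat on the bench, 170 (x) by 130 (y) by 55 mm tall, three steel bolts 22 mm across standing out of its -y side. Origin under its centre, z up. It and its spindle must not be loaded by more than 60 N.
- spindle_seat (a point): Foot of the upright spindle, on its axis: top of a boss 62 mm across in the middle of the case, 60 mm above the bench; turned with the case, NOT with the teeth. Fully home, the handle's rim sits here. With the cone in the bore but the teeth still end on end, the rim stands 21 mm above this point.
- spindle_tip (a point): Top of the spindle, 34 mm above its seat; turned with the case, not the teeth. A 10 mm cone (6 mm radius on top) centres the bore; below it 24 mm of four straight teeth, tips at 20 mm, core 14 mm radius, 11.8 mm thick, flat ends. How they stand about the axis differs each time and is not measured; any of the four ways will do, they mesh within about 2 degrees.
- spindle (a joint): Turn of the spindle in rad: 0 as found (bolts out), growing clockwise seen from above, hard stop at 1.45; each rad draws the three bolts 30 mm into the case (they stand out 40 mm at 0; about 1.13 rad is asked). Friction of about 0.35 N m holds it wherever it is left.
- dial_mid (a point): Middle of a loose dark combination dial, 72 mm across, 32 mm tall; bystander.
- collar_mid (a point): Middle of a loose brass collar, 26 mm across, 12 mm tall, lying on the case near a corner; bystander.
- driver_grip (a point): Handle of a loose screwdriver lying on the bench; bystander.
- spanner_grip (a point): Handle of a loose spanner lying on the bench; bystander.
- coinbox_a_mid (a point): Middle of a loose cardboard coin box, 75 x 120 x 60 mm; bystander.
- coinbox_b_mid (a point): Middle of another loose cardboard coin box, 75 x 120 x 60 mm; bystander.
- grease_mid (a point): Middle of a loose round grease tin, 56 mm across, 50 mm tall; bystander.
There are look-alikes about, which are no part of the job. What is shaped like the part that bears handle_grip but red or yellow is not meant.

How it is judged:
On the way:
1. the handle is fully home on the spindle, teeth meshed, with the spindle not yet turned by more than 0.3 rad (z of handle_rim in the frame of spindle_seat below 0.004 m and horizontal distance between handle_rim and spindle_seat below 0.004 m and angle between handle_grip's own z axis and vertical below 0.12 rad and value of joint spindle below 0.3 rad), for 0.1 s.
At the end, for the whole second after the job is handed in: The handle sits upright on the spindle with its rim within 4 mm of the seat in height and sideways, tilted less than 0.12 rad, and the spindle rests turned by more than 0.95 rad (54 degrees) clockwise from the start, so that the bolts are drawn in (z of handle_rim in the frame of spindle_seat below 0.004 m and horizontal distance between handle_rim and spindle_seat below 0.004 m and angle between handle_grip's own z axis and vertical below 0.12 rad and value of joint spindle above 0.95 rad and velocity of joint spindle below 0.05 rad/s); the robot touches nothing.
It fails at once if the boltwork case with its spindle is loaded by more than 60 N (contact force between lock and anything else above 60 N).
It fails at once if a bystander is moved by more than 30 mm (distance of any of dial_mid, collar_mid, driver_grip, spanner_grip, coinbox_a_mid, coinbox_b_mid, grease_mid from where it was at the start of the episode above 0.03 m).
It also fails if it takes over 64 s, if anything falls off the work surface, if the arm or the gripper's body presses on something with over 40 N, if the wrist force passes 120 N, or if a joint passes its speed limit or range.

## Robot

A 6-joint arm with a two-finger parallel gripper is mounted at the origin on the work surface. World frame = base frame: x ahead of the robot, y to its left, z up, the work surface at z = 0. Lengths are in m, angles in rad, forces in N, time in s.
With the tool pointing down it reaches from about 0.375 to 0.9 m from the base axis. Payload 3.1 kg.
Tool frame: the origin (TCP) lies between the finger pads; the fingertips stand 17 mm ahead of it and the grasp point (between the pads) lies 2 mm behind it; z points along the fingers, y is the line along which they close (so a half turn about z gives the same grasp; the last joint's range is limited). The gripper opens to 85 mm and grips with 20 to 120 N. Pads are 22 mm wide; open, the fingers measure 114 mm over their backs; the gripper's body (76 mm by 85 mm) begins 54 mm behind the grasp point. The pads swing forward as they close: fully open they stand 13 mm farther back than shut.
Start: joints at [-1.466, 0.527, 1.433, -0, 1.181, -0.178], TCP at [0.175, -0.6, 0.248] pointing down, gripper open.
Joint ranges: [-3.08, 3.08], [-0.75, 2.2], [0.22, 2.44], [-1.43, 4.57], [0, 2.65], [-2.85, 2.85]. Speed limits (rad/s): [2.79, 2.79, 3.14, 3.14, 3.14, 3.14].

## Interface

Orientations are given as a unit quaternion [x, y, z, w].
In Python, from station import sense, vision, order gives the robot as it stands.
- The arm moves only by the shell command python3 -m crank 'ROWS' [OPENING] [FORCE]. ROWS is JSON, a list of rows, each an object with "dp": the shift along the world's x, y, z in units of 30 mm (1.0 is 30 mm), a list of three; "angular": the turn, a rotation vector about the world's x, y, z in degrees, a list of three. In form: [{"dp": [dx, dy, dz], "angular": [ax, ay, az]}, ...]. A call has 1 to 20 rows; each row shifts and turns the commanded pose from where the row before left it; what a row does not reach is not made up. A row lasts 1/10 s, in which the tool goes at most 50 mm and 8.59 degrees, less where a joint would pass 70% of its speed; a pose out of reach is approached as far as the arm can. A call is refused whole if a number of a shift passes 1 or a number of a turn 8.59, either way. A call with a gripper value outside its range is refused whole. OPENING is the closure, from 0 (fully open) to 1 (shut), set as the call begins (- or left out, the last holds). The fingers move at their own pace and stop on an object; FORCE is the grip in N (left out, the last holds). Time passes only in rows, so rows that do not move let the fingers close. It gives the time, the measured TCP pose, the force, the opening and the grip force at its end, in the units of the state.
- sense(): the state, without advancing time (a new reading comes with each control period).
- vision.snapshot(name): name is "side" or "top"; returns a dict with "image" (480x640x3 uint8, blue, green, red), "range_z" (480x640 float32, m along the optical axis (not along the pixel's ray), 0 where there is no reading), "mtx" (3x3 intrinsics, pixels), "pose" (4x4, takes a point from camera to world coordinates). Camera axes: x right, y down, z forward; pixel columns grow to the right and rows downward; lengths in m; the calibration is good to about 2 mm. A picture is of the moment at which its call begins.
- order.sign_off(): hands the job in; it is judged then, once.
The state is a dict: "t": time; "q": joint angles; "qd": joint speeds; "tau": joint torques, N m; "tcp_pos": TCP position; "tool_rot": TCP orientation; "force": force on the tool from outside, world axes, zero at the start; "ft_torque": the same for the moment, N m; "finger_gap": opening from 0.0 (shut) to 1.0 (fully open); "gripper_force": force on a finger pad.
Only numpy, scipy, OpenCV 4.12 (cv2) and the standard library are available. Lean on these libraries where they do the work, as an engineer would, in place of code of your own. Each camera call takes 0.05 s, during which the arm holds its last target. There are 200 camera calls.

## Working session

There is one attempt and no reset: what is moved stays moved. The work goes in short steps, Python scripts to look and compute and a shell command to move; the robot and the scene stay as the last step left them, time stands still between calls to the robot, and variables do not carry over. Pictures are saved under pics/ and viewed, at most 10 in all, crops included, and the job is handed in when it is done.

```bash
ls; mkdir -p pics; cat > h.py <<'E'
import numpy as np, cv2
from station import sense, vision, order
def snap(n,f=None):
    s=vision.snapshot(n)
    if f: cv2.imwrite('pics/'+f,s['image'])
    return s
def cloud(s):
    K=s['mtx'];T=np.array(s['pose']);z=s['range_z']
    v,u=np.mgrid[:480,:640]
    P=np.stack([(u-K[0][2])/K[0][0]*z,(v-K[1][2])/K[1][1]*z,z],-1)
    W=P@T[:3,:3].T+T[:3,3]; W[z==0]=np.nan
    return W
E
python3 - <<'E'
from h import *
for n in('top','side'):
    s=snap(n,n+'0.png'); np.savez(n+'0.npz',W=cloud(s),im=s['image'],K=s['mtx'],T=s['pose']); print(np.round(s['mtx'],1),np.round(s['pose'],3))
print(sense())
E
```

```text
pics
[[514.3   0.  313.6]
 [  0.  514.3 236.1]
 [  0.    0.    1. ]] [[-0.006 -0.995  0.095  0.431]
 [-1.     0.006  0.005  0.017]
 [-0.006 -0.095 -0.995  1.14 ]
 [ 0.     0.     0.     1.   ]]
[[613.9   0.  320.2]
 [  0.  613.9 242.8]
 [  0.    0.    1. ]] [[-0.838 -0.421  0.347  0.111]
 [-0.545  0.662 -0.514  0.683]
 [-0.013 -0.62  -0.784  1.091]
 [ 0.     0.     0.     1.   ]]
{'t': 0.1, 'q': array([-1.46549024e+00,  5.28352285e-01,  1.43376918e+00,  1.47783327e-05,
        1.18140088e+00, -1.78500486e-01]), 'qd': array([-0.00113151,  0.00040973, -0.00275237, -0.00130769,  0.00036441,
       -0.00025837]), 'tau': array([-2.09626160e-05, -4.43303883e+01, -1.78586447e+01, -2.60088955e-04,
        3.92364876e-03, -1.72463848e-05]), 'tcp_pos': array([ 0.17497444, -0.59937589,  0.24744588]), 'tool_rot': array([ 9.89948549e-01,  1.41424674e-01,  4.21316143e-05, -9.63953022e-04]), 'force': array([-0.24556151,  0.09921834,  0.60956363]), 'ft_torque': array([-0.04048809, -0.03407481,  0.03762948]), 'gripper_force': 0.0, 'finger_gap': 0.9997923407885057}
```

View pics/top0.png

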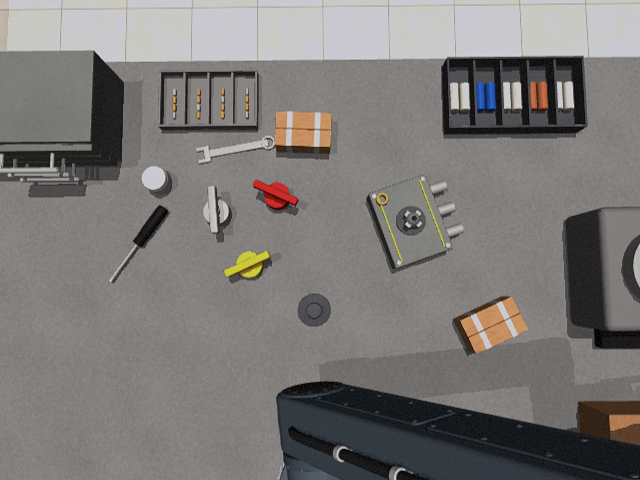

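View pics/side0.png

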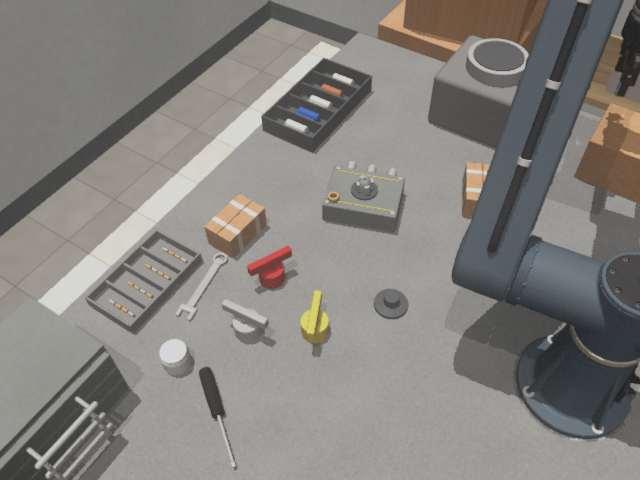

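Top view: steel T-handle at (214,210) with its bar near-vertical in the image, case with the spindle at (411,221) and bolts to the right (-y). The red (277,195) and yellow (249,265) look-alikes stand next to the handle. The side view agrees: handle (246,318), spindle (365,188).

```bash
python3 - <<'E'
from h import *
d=np.load('top0.npz');W=d['W'];im=d['im'];K=d['K'];T=d['T']
def onplane(u,v,z):
    r=T[:3,:3]@np.array([(u-K[0,2])/K[0,0],(v-K[1,2])/K[1,1],1]);o=T[:3,3];return o+r*(z-o[2])/r[2]
def rect(m,name):
    p=W[m][:,:2].astype(np.float32)*1000; c,sz,a=cv2.minAreaRect(p); 
    q=p-p.mean(0);w,V=np.linalg.eigh(q.T@q); 
    print(name,len(p),np.round(c,1),np.round(sz,1),round(a,1),'mean',p.mean(0).round(1),'axis deg',np.degrees(np.arctan2(V[1,1],V[0,1])).round(1),'z',np.median(W[m][:,2]).round(4))
U=np.mgrid[:480,:640];v,u=U
reg=(abs(u-213)<25)&(abs(v-210)<35)
rect(reg&(W[...,2]>.066)&(W[...,2]<.085),'bar')
rect(reg&(W[...,2]>.032)&(W[...,2]<.05),'hub')
reg=(abs(u-411)<60)&(abs(v-221)<60)
rect(reg&(W[...,2]>.048)&(W[...,2]<.1)&(abs(u-405)<45),'case')
r2=(abs(u-411)<16)&(abs(v-219)<16)
for lo,hi in((.076,.1),(.066,.1),(.056,.064)): rect(r2&(W[...,2]>lo)&(W[...,2]<hi),f'sp{lo}')
# saturation-free crops
a=cv2.resize(im[200:240,390:430],(400,400),interpolation=cv2.INTER_CUBIC)
s=np.load('side0.npz')['im']; b=cv2.resize(s[165:210,342:387],(400,400),interpolation=cv2.INTER_CUBIC)
cv2.imwrite('pics/c1.png',np.hstack([a,b]))
zz=W[205:236,396:428,2]*1000
np.set_printoptions(linewidth=250); print(np.round(zz[::1,::1]).astype(int))
E
```

```text
bar 385 [590.6 234.8] [100.   16.9] 4.7 mean [589.7 234.1] axis deg -175.2 z 0.0747
hub 300 [589.7 234.7] [52.9 54.9] 16.1 mean [590.5 230.6] axis deg 91.4 z 0.0393
case 4833 [ 566.1 -182.2] [170.1 131. ] 19.2 mean [ 565.  -180.8] axis deg -161.7 z 0.0553
sp0.076 201 [ 565.6 -181.6] [35.3 32.8] 3.1 mean [ 565.  -180.8] axis deg 57.4 z 0.0855
sp0.066 220 [ 565.9 -181.8] [35.3 33. ] 4.4 mean [ 564.6 -180.2] axis deg 66.1 z 0.085
sp0.056 512 [ 569.2 -183.4] [63.9 65. ] 89.2 mean [ 566.8 -181.7] axis deg 176.7 z 0.0591
[[                  56                   52                   56                   57                   54                   54                   55                   52                   58                   54                   54
                    53                   54                   56                   54                   55                   52                   51                   52                   53                   53                   56
                    52                   53                   53                   57                   50       
[... 19831 characters left out ...]
 58                   49                   52                   55                   52                   55                   55                   62                   56                   54
                    51                   57                   58                   59                   60                   57                   54                   57                   54                   53                   56
                    55                   55                   58                   55                   54                   53                   56                   55                   54                   54]]<stdin>:22: RuntimeWarning: invalid value encountered in cast
```

View pics/c1.png

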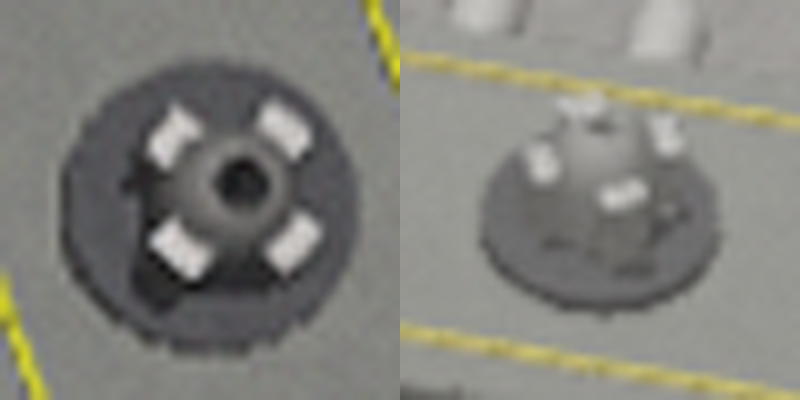

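The crop clearly shows four bright tooth ends around the spindle, at about (174,137), (287,130), (180,250) and (295,243) at 10x in the top crop. I'll measure their angle.

```bash
python3 - <<'E'
from h import *
for n,box in(('top',(390,200,40)),('side',(342,165,45))):
    d=np.load(n+'0.npz');im=d['im'];K=d['K'];T=d['T']
    def onplane(u,v,z):
        r=T[:3,:3]@np.array([(u-K[0,2])/K[0,0],(v-K[1,2])/K[1,1],1]);o=T[:3,3];return (o+r*(z-o[2])/r[2])*1000
    x,y,s=box; g=cv2.cvtColor(im[y:y+s,x:x+s],cv2.COLOR_BGR2GRAY); g=cv2.resize(g,None,fx=10,fy=10,interpolation=cv2.INTER_CUBIC)
    yy,xx=np.mgrid[:s*10,:s*10]; m=((g>(165 if n=='top' else 185))&(np.hypot(xx-s*5,yy-s*5)<(120 if n=='top' else 150))).astype(np.uint8)
    N,l,st,c=cv2.connectedComponentsWithStats(m)
    P=[]
    for i in range(1,N):
        if st[i,4]>200:
            u=(c[i][0]+.5)/10-.5+x;v=(c[i][1]+.5)/10-.5+y;P.append(onplane(u,v,.084)[:2]);print(c[i].round(),st[i,4])
    P=np.array(P);C=P.mean(0);a=np.degrees(np.arctan2(*(P-C).T[::-1]));print(n,C.round(1),np.hypot(*(P-C).T).round(1),a.round(1),(a%90).round(1))
# bar from top colour: rays onto z=.076
d=np.load('top0.npz');print(d['T'][:3,:3].round(3))
E
```

```text
[283. 130.] 1027
[172. 136.] 1170
[294. 242.] 1150
[180. 249.] 1336
top [ 567.  -182.2] [16.4 16.5 16.7 16.7] [ -41.1   47.6 -131.5  138.2] [48.9 47.6 48.5 48.2]
[206. 118.] 414
[300. 152.] 424
[160. 186.] 324
[247. 220.] 301
side [ 568.1 -178.9] [16.6 17.1 16.4 16.3] [ -42.  -129.9   51.   135.3] [48.  50.1 51.  45.3]
[[-0.006 -0.995  0.095]
 [-1.     0.006  0.005]
 [-0.006 -0.095 -0.995]]
```

```bash
python3 -m crank '[{"dp":[0.3,0.6,0],"angular":[0,0,-0.6]},{"dp":[0.5,1,0],"angular":[0,0,-0.6]},{"dp":[0.5,1,0],"angular":[0,0,-0.6]},{"dp":[0.5,1,0],"angular":[0,0,-0.6]},{"dp":[0.5,1,0],"angular":[0,0,-0.6]},{"dp":[0.5,1,0],"angular":[0,0,-0.6]},{"dp":[0.5,1,0],"angular":[0,0,-0.6]},{"dp":[0.5,1,0],"angular":[0,0,-0.6]},{"dp":[0.5,1,0],"angular":[0,0,-0.6]},{"dp":[0.5,1,0],"angular":[0,0,-0.6]},{"dp":[0.5,1,0],"angular":[0,0,-0.6]},{"dp":[0.5,1,0],"angular":[0,0,-0.6]},{"dp":[0.5,1,0],"angular":[0,0,-0.6]},{"dp":[0.5,1,0],"angular":[0,0,-0.6]},{"dp":[0.5,1,0],"angular":[0,0,-0.6]},{"dp":[0.5,1,0],"angular":[0,0,-0.6]},{"dp":[0.5,1,0],"angular":[0,0,-0.6]},{"dp":[0.5,1,0],"angular":[0,0,-0.6]},{"dp":[0.5,1,0],"angular":[0,0,-0.6]},{"dp":[0.5,1,0],"angular":[0,0,-0.1]}]' 0.45 40
python3 -m crank '[{"dp":[0.5,1,0],"angular":[0,0,0]},{"dp":[0.5,1,0],"angular":[0,0,0]},{"dp":[0.5,1,0],"angular":[0,0,0]},{"dp":[0.5,1,0],"angular":[0,0,0]},{"dp":[0.5,1,0],"angular":[0,0,0]},{"dp":[0.5,1,0],"angular":[0,0,0]},{"dp":[0.5,1,0],"angular":[0,0,0]},{"dp":[0.1,0.3,0],"angular":[0,0,0]},{"dp":[0,0,0],"angular":[0,0,0]},{"dp":[0,0,0],"angular":[0,0,0]},{"dp":[0,0,0],"angular":[0,0,0]}]'
```

```text
t: 2.1
tcp_pos: [0.4692, -0.0105, 0.2481]
tool_rot: [0.999, 0.042, -0.0, -0.0]
force: [0.8, -0.0, 0.9]
finger_gap: 0.548
gripper_force: 0.0
t: 3.2
tcp_pos: [0.5763, 0.2057, 0.2481]
tool_rot: [0.999, 0.041, -0.001, 0.0]
force: [-0.1, 0.0, 1.0]
finger_gap: 0.552
gripper_force: 0.0
```

```bash
python3 -m crank '[{"dp":[0.47,0.97,0],"angular":[0,0,0]},{"dp":[0,0,-0.8],"angular":[0,0,0]},{"dp":[0,0,-0.8],"angular":[0,0,0]},{"dp":[0,0,-0.8],"angular":[0,0,0]},{"dp":[0,0,-0.8],"angular":[0,0,0]},{"dp":[0,0,-0.8],"angular":[0,0,0]},{"dp":[0,0,-0.8],"angular":[0,0,0]},{"dp":[0,0,-0.6],"angular":[0,0,0]},{"dp":[0,0,-0.4],"angular":[0,0,0]},{"dp":[0,0,-0.25],"angular":[0,0,0]},{"dp":[0,0,0],"angular":[0,0,0]},{"dp":[0,0,0],"angular":[0,0,0]}]'
python3 - <<'E'
from h import *
snap('side','s1.png')
E
```

```text
t: 4.4
tcp_pos: [0.5917, 0.236, 0.0675]
tool_rot: [0.999, 0.041, 0.001, -0.0]
force: [1.0, 1.1, -0.4]
finger_gap: 0.549
gripper_force: 0.0
```

View pics/s1.png

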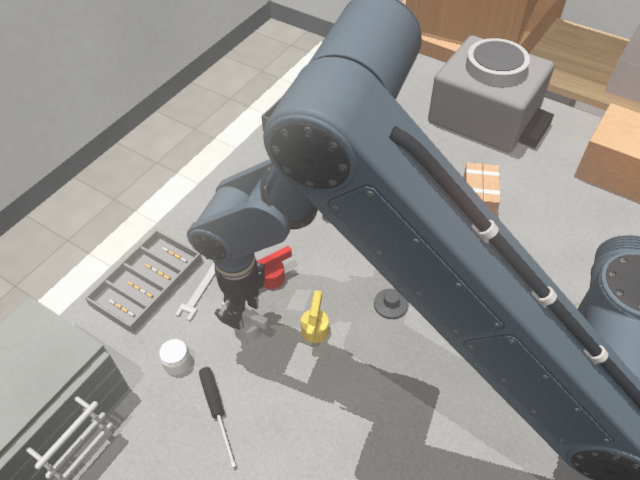

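The open fingers straddle the steel bar at about (245,318), clear of the red handle. Next I close and lift.

```bash
python3 -m crank '[{"dp":[0,0,0],"angular":[0,0,0]},{"dp":[0,0,0],"angular":[0,0,0]},{"dp":[0,0,0],"angular":[0,0,0]},{"dp":[0,0,0],"angular":[0,0,0]},{"dp":[0,0,0],"angular":[0,0,0]},{"dp":[0,0,0],"angular":[0,0,0]},{"dp":[0,0,0],"angular":[0,0,0]},{"dp":[0,0,0.2],"angular":[0,0,0]},{"dp":[0,0,0.4],"angular":[0,0,0]},{"dp":[0,0,0.6],"angular":[0,0,0]},{"dp":[0,0,0.8],"angular":[0,0,0]},{"dp":[0,0,0.8],"angular":[0,0,0]},{"dp":[0,0,0.8],"angular":[0,0,0]},{"dp":[0,0,0.6],"angular":[0,0,0]},{"dp":[0,0,0.3],"angular":[0,0,0]},{"dp":[0,0,0],"angular":[0,0,0]},{"dp":[0,0,0],"angular":[0,0,0]}]' 1 70
python3 - <<'E'
from h import *
s=sense();print(s['tcp_pos'],s['force'],s['ft_torque'],s['finger_gap'])
d=snap('top');W=cloud(d);v,u=np.mgrid[:480,:640]
m=(abs(W[...,0]-.591)<.08)&(abs(W[...,1]-.236)<.08)&(W[...,2]>.12)
cv2.imwrite('pics/t2.png',cv2.resize(d['image'][140:280,150:290],(560,560)))
E
```

```text
t: 6.15
tcp_pos: [0.5902, 0.2358, 0.2008]
tool_rot: [0.999, 0.041, -0.001, 0.0]
force: [-0.7, 0.6, -6.7]
finger_gap: 0.171
gripper_force: 68.7
[0.59022595 0.23582108 0.20080319] [-0.68205677  0.61179113 -6.74344798] [ 0.02135228  0.04144186 -0.0115362 ] 0.1709261495612983
```

View pics/t2.png

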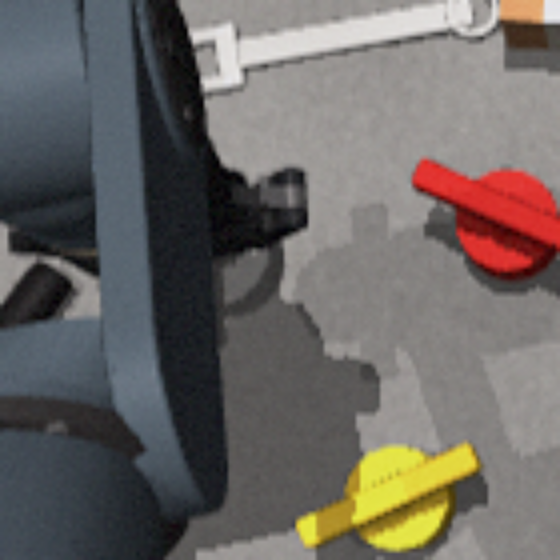

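The handle is lifted: 16 mm gap, about 6.7 N down. Next is the transfer to above the spindle.

```bash
python3 -m crank '[{"dp":[-0.05,-0.3,0],"angular":[0,0,-0.3]},{"dp":[-0.05,-0.6,0],"angular":[0,0,-0.3]},{"dp":[-0.05,-0.9,0],"angular":[0,0,-0.3]},{"dp":[-0.05,-1,0],"angular":[0,0,-0.3]},{"dp":[-0.05,-1,0],"angular":[0,0,-0.2]},{"dp":[-0.05,-1,0],"angular":[0,0,0]},{"dp":[-0.05,-1,0],"angular":[0,0,0]},{"dp":[-0.05,-1,0],"angular":[0,0,0]},{"dp":[-0.05,-1,0],"angular":[0,0,0]},{"dp":[-0.05,-1,0],"angular":[0,0,0]},{"dp":[-0.05,-1,0],"angular":[0,0,0]},{"dp":[-0.05,-1,0],"angular":[0,0,0]},{"dp":[-0.05,-1,0],"angular":[0,0,0]},{"dp":[-0.05,-1,0],"angular":[0,0,0]},{"dp":[-0.05,-0.7,0],"angular":[0,0,0]},{"dp":[-0.05,-0.4,0],"angular":[0,0,0]},{"dp":[0,0,0],"angular":[0,0,0]},{"dp":[0,0,0],"angular":[0,0,0]},{"dp":[0,0,0],"angular":[0,0,0]},{"dp":[0,0,0],"angular":[0,0,0]}]'
python3 - <<'E'
from h import *
s=sense();print(s['tcp_pos'],s['force'],s['ft_torque'],s['q'])
d=snap('side');cv2.imwrite('pics/s3.png',cv2.resize(d['image'][90:240,280:480],(800,600)))
E
```

```text
t: 8.2
tcp_pos: [0.5671, -0.1795, 0.2018]
tool_rot: [1.0, 0.03, -0.0, -0.0]
force: [0.3, 0.1, -5.8]
finger_gap: 0.173
gripper_force: 68.8
[ 0.56705681 -0.17953562  0.20175159] [ 0.3286336   0.14837899 -5.80280171] [-0.01912688 -0.02382097 -0.02445606] [-4.94463485e-01  5.43125794e-01  1.55649407e+00  2.92709688e-04
  1.04261155e+00  1.01592819e+00]
```

View pics/s3.png

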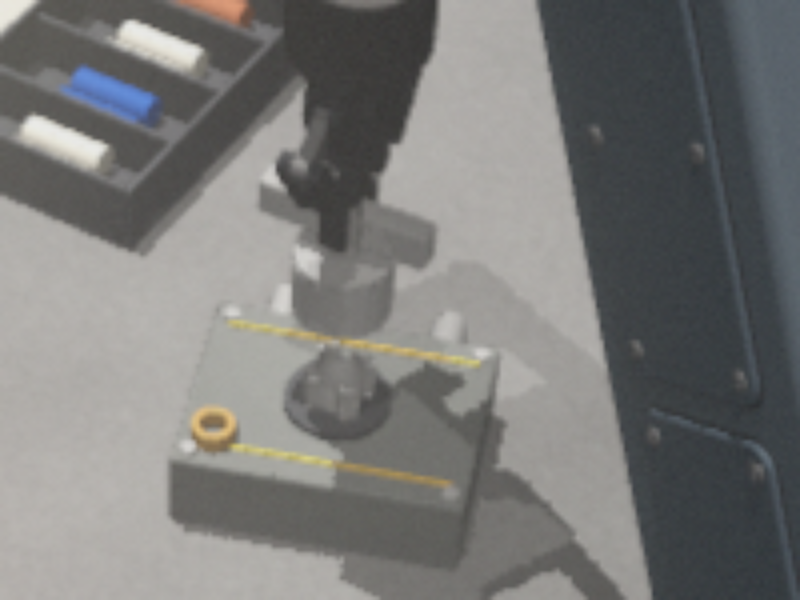

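The handle hangs upright right above the spindle (crop: hub at (345,290), spindle at (340,385)). I'll correct y by 2.5 mm and lower.

```bash
python3 -m crank '[{"dp":[0,-0.08,-0.3],"angular":[0,0,0]},{"dp":[0,0,-0.4],"angular":[0,0,0]},{"dp":[0,0,-0.4],"angular":[0,0,0]},{"dp":[0,0,-0.2],"angular":[0,0,0]},{"dp":[0,0,-0.1],"angular":[0,0,0]},{"dp":[0,0,-0.1],"angular":[0,0,0]},{"dp":[0,0,-0.05],"angular":[0,0,0]},{"dp":[0,0,-0.05],"angular":[0,0,0]},{"dp":[0,0,0],"angular":[0,0,0]},{"dp":[0,0,0],"angular":[0,0,0]},{"dp":[0,0,0],"angular":[0,0,0]}]'; python3 -c "
from h import *
s=sense();print(s['tcp_pos'],s['force'],s['ft_torque'])"
```

```text
t: 9.35
tcp_pos: [0.5673, -0.1834, 0.1541]
tool_rot: [1.0, 0.029, 0.0, 0.0]
force: [-0.6, 0.4, -5.4]
finger_gap: 0.172
gripper_force: 68.8
[ 0.56726928 -0.18336243  0.15410354] [-0.60979735  0.43799402 -5.42724144] [-0.00143192 -0.00397264 -0.00625724]
```

```bash
python3 -m crank '[{"dp":[0,0.03,-0.04],"angular":[0,0,0]},{"dp":[0,0,-0.04],"angular":[0,0,0]},{"dp":[0,0,-0.04],"angular":[0,0,0]},{"dp":[0,0,-0.04],"angular":[0,0,0]},{"dp":[0,0,-0.04],"angular":[0,0,0]},{"dp":[0,0,-0.04],"angular":[0,0,0]},{"dp":[0,0,0],"angular":[0,0,0]},{"dp":[0,0,0],"angular":[0,0,0]}]'; python3 -c "
from h import *
s=sense();print(s['tcp_pos'],s['force'],s['ft_torque'])"
```

```text
t: 10.15
tcp_pos: [0.5667, -0.1819, 0.1463]
tool_rot: [1.0, 0.029, -0.0, -0.0]
force: [-0.9, 3.1, -6.5]
finger_gap: 0.174
gripper_force: 68.8
[ 0.56674463 -0.18194067  0.14628777] [-0.85602986  3.10797523 -6.49240065] [ 0.41992174  0.10624406 -0.01622481]
```

```bash
python3 -m crank '[{"dp":[0,0.02,-0.04],"angular":[0,0,0]},{"dp":[0,0,-0.04],"angular":[0,0,0]},{"dp":[0,0,-0.04],"angular":[0,0,0]},{"dp":[0,0,0],"angular":[0,0,0]},{"dp":[0,0,0],"angular":[0,0,0]}]'; python3 -c "
from h import *
s=sense();print(s['tcp_pos'],s['force'],s['ft_torque'])"
```

```text
t: 10.65
tcp_pos: [0.5669, -0.1817, 0.1428]
tool_rot: [1.0, 0.029, -0.0, -0.0]
force: [-0.9, 0.2, -5.4]
finger_gap: 0.171
gripper_force: 69.0
[ 0.56686354 -0.18170222  0.14276635] [-0.89434655  0.23792701 -5.44846145] [0.33953789 0.26157647 0.03071604]
```

```bash
python3 -m crank '[{"dp":[0,0,-0.05],"angular":[0,0,0]},{"dp":[0,0,-0.05],"angular":[0,0,0]},{"dp":[0,0,-0.05],"angular":[0,0,0]},{"dp":[0,0,-0.05],"angular":[0,0,0]},{"dp":[0,0,-0.05],"angular":[0,0,0]},{"dp":[0,0,-0.05],"angular":[0,0,0]},{"dp":[0,0,-0.05],"angular":[0,0,0]},{"dp":[0,0,0],"angular":[0,0,0]},{"dp":[0,0,0],"angular":[0,0,0]}]'; python3 -c "
from h import *
s=sense();print(s['tcp_pos'],s['force'],s['ft_torque'])"
```

```text
t: 11.55
tcp_pos: [0.5669, -0.1816, 0.1322]
tool_rot: [1.0, 0.029, -0.0, -0.0]
force: [-2.7, 1.2, -5.6]
finger_gap: 0.176
gripper_force: 68.9
[ 0.56689765 -0.18161465  0.13217067] [-2.71471834  1.18659904 -5.60627289] [0.4183561  0.43049443 0.02373662]
```

```bash
python3 -m crank '[{"dp":[0,0,-0.03],"angular":[0,0,0]},{"dp":[0,0,-0.03],"angular":[0,0,0]},{"dp":[0,0,-0.03],"angular":[0,0,0]},{"dp":[0,0,-0.03],"angular":[0,0,0]},{"dp":[0,0,-0.02],"angular":[0,0,0]},{"dp":[0,0,0],"angular":[0,0,0]},{"dp":[0,0,0],"angular":[0,0,0]}]'; python3 -c "
from h import *
s=sense();print(s['tcp_pos'],s['force'],s['ft_torque'])"
```

```text
t: 12.25
tcp_pos: [0.567, -0.1816, 0.1282]
tool_rot: [1.0, 0.029, -0.0, -0.0]
force: [-2.5, 3.1, -3.1]
finger_gap: 0.172
gripper_force: 69.1
[ 0.5669614  -0.18162022  0.12816431] [-2.50602856  3.07168166 -3.13424271] [ 0.60388119  0.63097477 -0.01138787]
```

```bash
python3 -m crank '[{"dp":[-0.01,0.01,-0.02],"angular":[0,0,0]},{"dp":[0,0,-0.02],"angular":[0,0,0]},{"dp":[0,0,0],"angular":[0,0,0]},{"dp":[0,0,0],"angular":[0,0,0]}]'; python3 -c "
from h import *
s=sense();print(s['tcp_pos'],s['force'],s['ft_torque'])"
```

```text
t: 12.65
tcp_pos: [0.5669, -0.1816, 0.1279]
tool_rot: [1.0, 0.029, 0.0, 0.0]
force: [-4.4, 2.9, 1.2]
finger_gap: 0.17
gripper_force: 70.0
[ 0.56690809 -0.1815571   0.12787725] [-4.35541957  2.9258844   1.16735154] [ 0.6377495   0.77940316 -0.03299554]
```

Fully seated: z stopped at 0.1279 and the push came up lightly. Now I turn clockwise in stages.

```bash
python3 -m crank '[{"dp":[0,0,0],"angular":[0,0,-1]},{"dp":[0,0,0],"angular":[0,0,-2]},{"dp":[0,0,0],"angular":[0,0,-3]},{"dp":[0,0,0],"angular":[0,0,-3]},{"dp":[0,0,0],"angular":[0,0,-3]},{"dp":[0,0,0],"angular":[0,0,-3]},{"dp":[0,0,0],"angular":[0,0,-2]},{"dp":[0,0,0],"angular":[0,0,0]},{"dp":[0,0,0],"angular":[0,0,0]}]'; python3 -c "
from h import *
s=sense();print(s['tcp_pos'],s['force'],s['ft_torque'])"
```

```text
t: 13.55
tcp_pos: [0.5666, -0.1809, 0.1279]
tool_rot: [0.993, -0.118, -0.0, -0.0]
force: [-4.1, 4.7, 1.4]
finger_gap: 0.174
gripper_force: 70.1
[ 0.56658497 -0.18092307  0.12785504] [-4.13346374  4.65698592  1.42326724] [0.87525262 0.74908242 0.31400154]
```

```bash
python3 -m crank '[{"dp":[-0.01,0.02,0],"angular":[0,0,-2]},{"dp":[0,0,0],"angular":[0,0,-3]},{"dp":[0,0,0],"angular":[0,0,-3]},{"dp":[0,0,0],"angular":[0,0,-3]},{"dp":[0,0,0],"angular":[0,0,-3]},{"dp":[0,0,0],"angular":[0,0,-3]},{"dp":[0,0,0],"angular":[0,0,-3]},{"dp":[0,0,0],"angular":[0,0,-3]},{"dp":[0,0,0],"angular":[0,0,-2]},{"dp":[0,0,0],"angular":[0,0,0]},{"dp":[0,0,0],"angular":[0,0,0]}]'; python3 -c "
from h import *
s=sense();print(s['tcp_pos'],s['force'],s['ft_torque'])"
```

```text
t: 14.65
tcp_pos: [0.5666, -0.1805, 0.1279]
tool_rot: [0.944, -0.33, 0.0, 0.0]
force: [-4.3, 4.2, 0.6]
finger_gap: 0.172
gripper_force: 70.0
[ 0.56660015 -0.18052805  0.12786385] [-4.31669523  4.2338625   0.6363106 ] [0.7888533  0.7353022  0.28520367]
```

Turned 42° so far, with loads still light. Next is the remaining turn.

```bash
python3 -m crank '[{"dp":[0,0,0],"angular":[0,0,-2]},{"dp":[0,0,0],"angular":[0,0,-3]},{"dp":[0,0,0],"angular":[0,0,-3]},{"dp":[0,0,0],"angular":[0,0,-3]},{"dp":[0,0,0],"angular":[0,0,-3]},{"dp":[0,0,0],"angular":[0,0,-3]},{"dp":[0,0,0],"angular":[0,0,-3]},{"dp":[0,0,0],"angular":[0,0,-3]},{"dp":[0,0,0],"angular":[0,0,-1]},{"dp":[0,0,0],"angular":[0,0,0]},{"dp":[0,0,0],"angular":[0,0,0]}]'; python3 -c "
from h import *
s=sense();print(s['tcp_pos'],s['force'],s['ft_torque'])"
```

```text
t: 15.75
tcp_pos: [0.5667, -0.1803, 0.1278]
tool_rot: [0.855, -0.519, 0.0, -0.0]
force: [-3.1, 5.3, 1.5]
finger_gap: 0.167
gripper_force: 70.0
[ 0.56674422 -0.18029846  0.12784409] [-3.11942231  5.28205523  1.49645894] [0.89090714 0.6104709  0.38185813]
```

Turned about 66°. Next I release and withdraw upward.

```bash
python3 -m crank '[{"dp":[0,0,0],"angular":[0,0,0]},{"dp":[0,0,0],"angular":[0,0,0]},{"dp":[0,0,0],"angular":[0,0,0]},{"dp":[0,0,0],"angular":[0,0,0]},{"dp":[0,0,0],"angular":[0,0,0]},{"dp":[0,0,0.1],"angular":[0,0,0]},{"dp":[0,0,0.3],"angular":[0,0,0]},{"dp":[0,0,0.6],"angular":[0,0,0]},{"dp":[0,0,0.9],"angular":[0,0,0]},{"dp":[0,0,1],"angular":[0,0,0]},{"dp":[0,0,0.8],"angular":[0,0,0]},{"dp":[-1,0,0],"angular":[0,0,0]},{"dp":[-1,0,0],"angular":[0,0,0]},{"dp":[-1,0,0],"angular":[0,0,0]},{"dp":[-1,0,0],"angular":[0,0,0]},{"dp":[-0.5,0,0],"angular":[0,0,0]},{"dp":[0,0,0],"angular":[0,0,0]},{"dp":[0,0,0],"angular":[0,0,0]}]' 0.45
python3 - <<'E'
from h import *
for n in('top','side'):
    d=snap(n);W=cloud(d)
    m=(np.hypot(W[...,0]-.5665,W[...,1]+.1815)<.06)&(W[...,2]>.105)&(W[...,2]<.15)
    p=(W[m][:,:2]*1000).astype(np.float32);print(n,len(p),cv2.minAreaRect(p) if len(p) else 0,np.nanmedian(W[m][:,2]))
    if n=='top': cv2.imwrite('pics/t4.png',d['image'])
E
```

```text
t: 17.55
tcp_pos: [0.4324, -0.1814, 0.2389]
tool_rot: [0.854, -0.52, 0.001, -0.0]
force: [-0.4, -0.2, 0.1]
finger_gap: 0.549
gripper_force: 0.0
top 428 ((569.210205078125, -180.58236694335938), (23.998075485229492, 100.87519073486328), 27.977434158325195) 0.13514915899126156
side 275 ((567.6886596679688, -180.50796508789062), (16.822473526000977, 106.23922729492188), 28.681480407714844) 0.13463861266055022
```

View pics/t4.png

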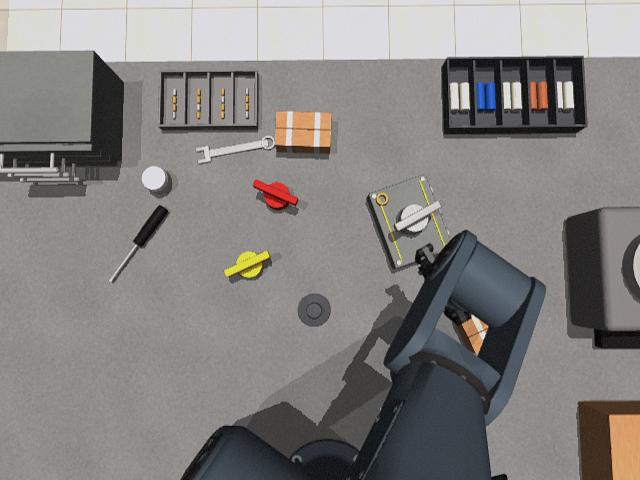

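The handle sits home on the spindle at (413,217), its bar at -62° and its top at z = 0.135. The bolts are drawn in, the bystanders look unmoved and the gripper is clear.

```bash
python3 -c "
from station import order
print(order.sign_off())"
```

```text
the job is handed in; nothing more can be done
None
```

The T-handle is fully home on the spindle, turned about 66° clockwise with the bolts drawn in, and released; the job is handed in, though sign-off returned no verdict.

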